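# Find the guide block under the tub lids and set it in the vice

## Task

One of the three lidded tubs holds a steel guide block: lift the lids one by one until you find it, laying each lid you take off flat on the bench, knob up (or back on its tub). Take the block out, set it down on the bench or the blue mat and let go, then take it again by its two ends and lower it gently, brass side up, onto the bed between the vice's jaws, lengthwise along the jaws, with both ends sticking out evenly. Leave the copper bushes in their tubs and do not disturb the other things on the bench.

Things in the scene. Friction and masses are not known exactly. Their poses are not given: they have to be found in the camera images.
- block_mid (a point): the wanted part: steel guide block, 54 x 28 x 30 mm (x, y, z), about 0.33 kg, with a round brass bush (20 mm across, dark bore) flush in its top. Starts brass side up in a tub. Point: its centre, 15 mm above its underside; x along its 54 mm length, z up through the brass side. Turned 180 degrees it is the same.
- vice_nest (a point): green vice, fixed, jaws open. Point: middle of the flat bed between the jaws, 20 mm above the bench. x across the 36 mm jaw gap, y along the jaws; jaws and bed are only 40 mm wide in y, with open air beyond, so the block sticks out 7 mm at each end. Jaws rise 42 mm above the bed: no finger room between jaw and block. Screw and T handle (45 mm high at most) reach to x = -107 mm, bed to x = +65.
- mat: thin blue rubber mat, 100 x 100 x 2 mm, fixed on the bench and kept clear: a handy place to set the block down. Origin at the centre of its underside, on the bench.
- hub: bystander: upright steel sleeve, 52 mm diameter, 50 mm high; origin at the centre of its underside
- driver: bystander: screwdriver lying on the bench; origin under its middle
- oil: bystander: yellow oil bottle with a red cap, 50 mm diameter, 130 mm high; origin at the centre of its underside
- cup: bystander: grey cup, 70 mm diameter at the rim, 80 mm high; origin at the centre of its underside
- tub_a: tub a, one of three identical white tubs fixed to the bench: outside 108 x 74 mm (x, y), 46 high, walls and floor 4 mm. Origin at the centre of its underside. One tub holds the guide block, near its middle, lying with its length along the tub's y: finger room (about 30 mm) beside its 28 mm width, none beyond its ends. The other two hold a copper bush each.
- lid_a_knob (a point): loose lid, 70 g, that starts on tub a: blue plate 112 x 78 x 5 mm (x, y, z) with a 5 mm plug below that sits in the tub's mouth (2.5 mm play) and a round black knob on top, 26 mm diameter, 30 mm tall. Point: the knob's centre, 15 mm above the plate's top; 66 mm above the bench with the lid on its tub, 25 mm with the lid flat on the bench.
- tub_b: tub b, one of three identical white tubs fixed to the bench: outside 108 x 74 mm (x, y), 46 high, walls and floor 4 mm. Origin at the centre of its underside. One tub holds the guide block, near its middle, lying with its length along the tub's y: finger room (about 30 mm) beside its 28 mm width, none beyond its ends. The other two hold a copper bush each.
- lid_b_knob (a point): loose lid, 70 g, that starts on tub b: blue plate 112 x 78 x 5 mm (x, y, z) with a 5 mm plug below that sits in the tub's mouth (2.5 mm play) and a round black knob on top, 26 mm diameter, 30 mm tall. Point: the knob's centre, 15 mm above the plate's top; 66 mm above the bench with the lid on its tub, 25 mm with the lid flat on the bench.
- tub_c: tub c, one of three identical white tubs fixed to the bench: outside 108 x 74 mm (x, y), 46 high, walls and floor 4 mm. Origin at the centre of its underside. One tub holds the guide block, near its middle, lying with its length along the tub's y: finger room (about 30 mm) beside its 28 mm width, none beyond its ends. The other two hold a copper bush each.
- lid_c_knob (a point): loose lid, 70 g, that starts on tub c: blue plate 112 x 78 x 5 mm (x, y, z) with a 5 mm plug below that sits in the tub's mouth (2.5 mm play) and a round black knob on top, 26 mm diameter, 30 mm tall. Point: the knob's centre, 15 mm above the plate's top; 66 mm above the bench with the lid on its tub, 25 mm with the lid flat on the bench.
- bush_b: one of two copper bushes (rings 38 mm across, 22 mm high), each alone in a tub; origin at the centre of its underside
- bush_c: one of two copper bushes (rings 38 mm across, 22 mm high), each alone in a tub; origin at the centre of its underside
- block: the guide block as a whole (see block_mid); origin at the centre of its underside, same axes
Mind the look-alikes: they are no part of the job. What is shaped like the part that bears lid_a_knob but turquoise is not meant.

How it is judged:
By the outcome, as a careful person would: the job done as asked, in the order asked, and still so for the second after the job is handed in, with the robot touching nothing.
It also fails if it takes over 72 s, if anything falls off the work surface, if the arm or the gripper's body presses on something with over 40 N, if the wrist force passes 120 N, or if a joint passes its speed limit or range.

## Robot

A 7-joint arm with a two-finger parallel gripper is mounted at the origin on the work surface. World frame = base frame: x ahead of the robot, y to its left, z up, the work surface at z = 0. Lengths are in m, angles in rad, forces in N, time in s.
With the tool pointing down it reaches from about 0.425 to 0.825 m from the base axis. Payload 3.6 kg.
Tool frame: the origin (TCP) lies at the very end of the fingers, on their centre line; the grasp point (between the pads) lies 19 mm behind it (env.grasp_offset is the distance from the TCP to the grasp point, in m); z points along the fingers, y is the line along which they close (so a half turn about z gives the same grasp; the last joint's range is limited). The gripper opens to 85 mm and grips with 20 to 120 N. Pads are 22 mm wide; open, the fingers measure 114 mm over their backs; the gripper's body (76 mm by 85 mm) begins 54 mm behind the grasp point. The pads swing forward as they close: fully open they stand 13 mm farther back than shut.
Start: joints at [-1.185, 0.615, -0.013, 1.423, 0.008, 1.103, -0.04], TCP at [0.26, 0.596, 0.231] pointing down, gripper open.
Joint ranges: [-3.12, 3.12], [-0.3, 2.06], [-1.34, 1.32], [0.26, 2.42], [-1.36, 4.5], [0.01, 1.98], [-2.84, 2.84]. Speed limits (rad/s): [2.79, 2.79, 3.14, 3.14, 3.14, 3.14, 3.14].

## Interface

Orientations are given as a rotation vector (axis times angle).
In Python, from plant import env gives the robot as it stands. The module is installed in compiled form; this text tells all that it offers.
- The arm moves only by the shell command python3 -m handwheel 'ROWS' [FORCE]. ROWS is JSON, a list that holds one entry, the list of rows, each a list of 5 numbers: the shift along the tool's x, y, z in units of 50 cm (1.0 is 50 cm), then the turn about the tool's z in units of 60 degrees (1.0 is 60 degrees), then the opening, from 0 (shut) to 1 (fully open). A call has 1 to 8 rows; each row shifts and turns the commanded pose from where the row before left it, along the tool's axes as they then stand; what a row does not reach is not made up. A row lasts 1/10 s, in which the tool goes at most 50 mm and 8.59 degrees, less where a joint would pass 70% of its speed; a pose out of reach is approached as far as the arm can. A call with a number of a shift or a turn outside -1 to 1 is refused whole. A call with a gripper value outside its range is refused whole. The fingers move at their own pace and stop on an object; FORCE is the grip in N (left out, the last holds). Time passes only in rows, so rows that do not move let the fingers close. It gives the time, the measured TCP pose, the force, the opening and the grip force at its end, in the units of the state.
- env.sense(): the state, without advancing time (a new reading comes with each control period).
- env.camera(name): name is "scene" or "side" or "wrist"; returns a dict with "img" (480x640x3 uint8, blue, green, red), "camera_matrix" (3x3 intrinsics, pixels), "pose" (4x4, takes a point from camera to world coordinates). Camera axes: x right, y down, z forward; pixel columns grow to the right and rows downward; lengths in m; the calibration is good to about 2 mm. A picture is of the moment at which its call begins. There is no depth.
- env.finish_job(): hands the job in; it is judged then, once.
The state is a dict: "t": time; "joint_positions": joint angles; "joint_vel": joint speeds; "joint_efforts": joint torques, N m; "tool_pos": TCP position; "eef_rot": TCP orientation; "force": force on the tool from outside, world axes, zero at the start; "ft_torque": the same for the moment, N m; "finger_gap": finger opening in m; "gripper_force": force on a finger pad.
Only numpy, scipy, OpenCV 4.12 (cv2) and the standard library are available. Lean on these libraries where they do the work, as an engineer would, in place of code of your own. Each camera call takes 0.05 s, during which the arm holds its last target. There are 200 camera calls.

## Working session

There is one attempt and no reset: what is moved stays moved. The work goes in short steps, Python scripts to look and compute and a shell command to move; the robot and the scene stay as the last step left them, time stands still between calls to the robot, and variables do not carry over. Pictures are saved under pics/ and viewed, at most 10 in all, crops included, and the job is handed in when it is done.

```bash
mkdir -p pics
cat > h.py <<'E'
import numpy as np, cv2
from scipy.spatial.transform import Rotation as R
from plant import env
def snap(n,f,crop=None,k=1):
    c=env.camera(n); np.savez(f'{f}.npz',K=c['camera_matrix'],P=c['pose'])
    cv2.imwrite(f'pics/{f}_full.png',c['img'])
    im=c['img']
    if crop: x0,y0,x1,y1=crop; im=cv2.resize(im[y0:y1,x0:x1],None,fx=k,fy=k,interpolation=cv2.INTER_CUBIC)
    cv2.imwrite(f'pics/{f}.png',im); return c
def pt(f,u,v,z):
    d=np.load(f'{f}.npz'); r=d['P'][:3,:3]@np.linalg.solve(d['K'],[u,v,1]); o=d['P'][:3,3]
    return o+r*(z-o[2])/r[2]
def px(f,p):
    d=np.load(f'{f}.npz'); q=d['K']@(d['P'][:3,:3].T@(np.array(p)-d['P'][:3,3])); return q[:2]/q[2]
def st():
    s=env.sense(); M=R.from_rotvec(s['eef_rot']).as_matrix()
    print('t',round(s['t'],2),'tcp',np.round(s['tool_pos'],4),'yaw of tool x',round(np.degrees(np.arctan2(M[1,0],M[0,0])),2),'z',np.round(M[:,2],3),'gap',round(s['finger_gap'],4),'F',np.round(s['force'],1),'g',s['gripper_force'])
    return s,M
def go(tgt,yaw=None):
    # rows: total shift in tool units (of current tool frame), turn in units for tool x yaw (mod 180)
    s,M=st(); d=M.T@(np.array(tgt)-s['tool_pos'])/0.5
    print('shift units (cur frame)',np.round(d,4))
    if yaw is not None:
        y=np.degrees(np.arctan2(M[1,0],M[0,0])); e=(yaw-y+90)%180-90
        print('turn units',round(-e/60,4),'q7',round(s['joint_positions'][6],2))
        a=np.radians(-e); c,sn=np.cos(a),np.sin(a)
        print('shift units after turn',np.round([c*d[0]+sn*d[1],-sn*d[0]+c*d[1],d[2]],4))
E
python3 - <<'E'
from h import *
snap('scene','s0'); snap('side','d0'); st()
a=cv2.imread('pics/s0.png');b=cv2.imread('pics/d0.png')
for f in('s0','d0'): print(np.load(f+'.npz')['P'].round(2)[:3,3])
E
```

```text
t 0.1 tcp [0.2599 0.595  0.2302] yaw of tool x 156.41 z [-0.001 -0.002 -1.   ] gap 0.0853 F [-0.2  0.1 -0. ] g 0.0
[ 1.21 -0.63  1.08]
[-0.22 -0.75  0.97]
```

View pics/s0.png

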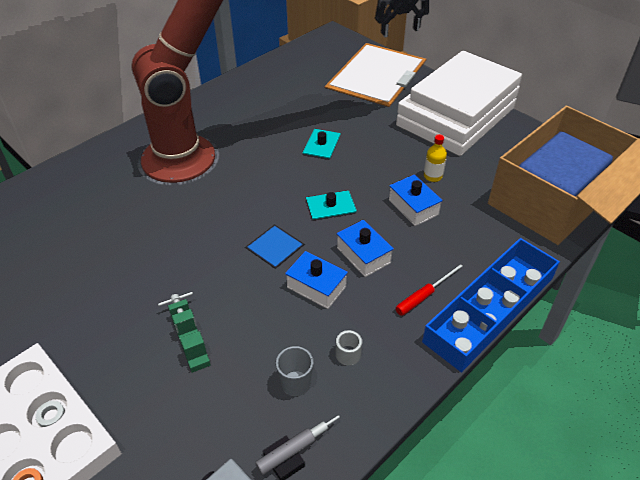

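View pics/d0.png

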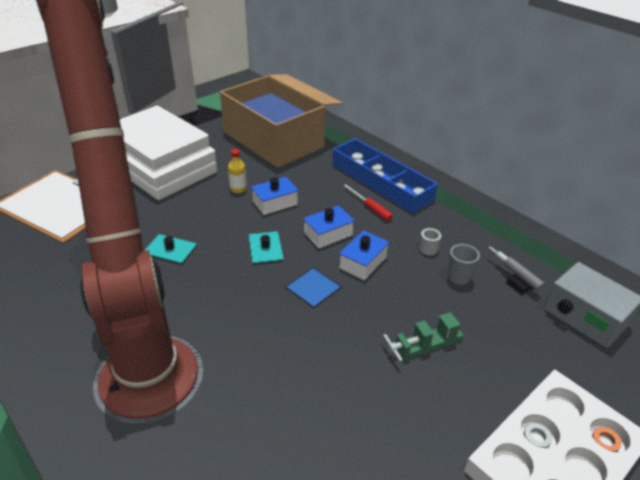

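The scene view shows blue lids with knobs at (416,187), (365,236) and (316,267), which are the three tubs. The turquoise lids lying on the bench at (322,138) and (331,200) are look-alikes and don't count. The mat is at (275,246), the vice at (187,332), the hub at (348,347), the cup at (295,370), the driver at (430,290) and the oil at (435,160). An enlarged crop will confirm this.

Run:
```python
from h import *
im=cv2.imread('pics/s0_full.png')[160:380,150:470]
cv2.imwrite('pics/s0c.png',cv2.resize(im,None,fx=2.5,fy=2.5,interpolation=cv2.INTER_CUBIC))
for n,u,v in(('k1',416,187),('k2',365,236),('k3',316,267)): print(n,pt('s0',u,v,.066).round(3))
for n,u,v in(('k1',275,184),('k2',329,215),('k3',365,243)): print('side',n,pt('d0',u,v,.066).round(3))
print('mat',pt('s0',275,246,.002).round(3),'hub',pt('s0',348,338,.05).round(3),'cup',pt('s0',295,356,.08).round(3),'oil',pt('s0',434,180,0).round(3))
print('turq',pt('s0',331,200,.025).round(3),pt('s0',322,138,.025).round(3))
```

```text
k1 [0.573 0.309 0.066]
k2 [0.597 0.1   0.066]
k3 [ 0.585 -0.043  0.066]
side k1 [0.579 0.306 0.066]
side k2 [0.598 0.099 0.066]
side k3 [ 0.588 -0.044  0.066]
mat [ 0.43  -0.029  0.002] hub [ 0.752 -0.117  0.05 ] cup [ 0.723 -0.231  0.08 ] oil [0.548 0.425 0.   ]
turq [0.429 0.159 0.025] [0.236 0.318 0.025]
```

View pics/s0c.png

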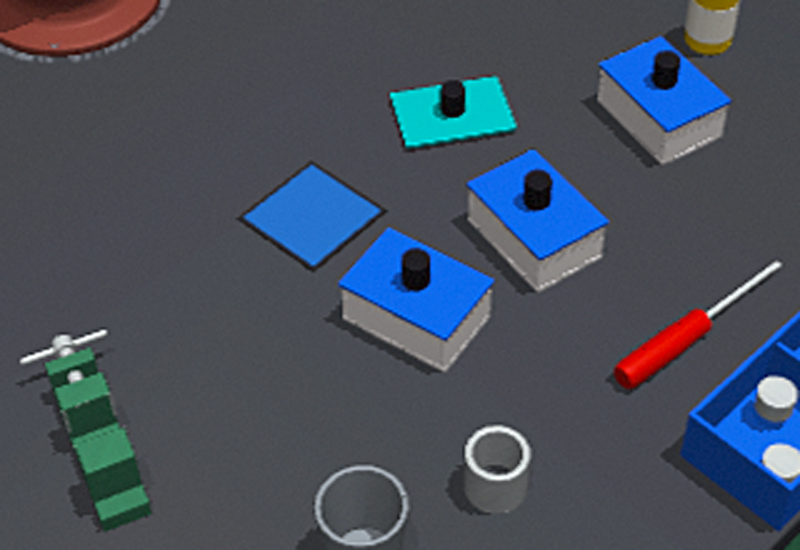

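The crop confirms it: three blue lids on white tubs, knobs at crop (666,68), (538,189) and (416,268). The turquoise plate at (452,98) lies on the bench with no tub, so I'll leave it alone. Next I'll compute yaws and the vice frame.

Run:
```python
from h import *
P=lambda c,z:[pt('s0',150+u/2.5,160+v/2.5,z)[:2] for u,v in c]
for n,c in (('k1',[(598,66),(660,37),(730,99),(667,130)]),('k2',[(467,185),(534,150),(608,221),(541,258)]),('k3',[(340,285),(389,229),(493,281),(442,337)])):
    p=np.array(P(c,.051)); print(n,p.mean(0).round(3),[ (np.linalg.norm(e).round(3),np.degrees(np.arctan2(e[1],e[0])).round(1)) for e in np.diff(p[[0,1,2,3,0]],axis=0)])
p=np.array(P([(240,217),(313,162),(386,211),(313,268)],.002)); print('mat',p.mean(0).round(3),p.round(3))
p=np.array(P([(102,524),(150,507)],.02)); print('bed end',p.round(3), p.mean(0))
p=np.array(P([(63,340)],.035)); print('T',p.round(3))
p=np.array(P([(625,375),(780,265)],.01)); print('driver',p.round(3))
go([.575,.308,.15],None)
```

```text
k1 [0.576 0.305] [(np.float64(0.079), np.float64(78.7)), (np.float64(0.108), np.float64(-11.9)), (np.float64(0.078), np.float64(-101.6)), (np.float64(0.108), np.float64(168.4))]
k2 [0.598 0.099] [(np.float64(0.078), np.float64(80.7)), (np.float64(0.109), np.float64(-9.8)), (np.float64(0.076), np.float64(-99.6)), (np.float64(0.109), np.float64(171.2))]
k3 [ 0.588 -0.045] [(np.float64(0.077), np.float64(103.0)), (np.float64(0.11), np.float64(11.9)), (np.float64(0.076), np.float64(-80.7)), (np.float64(0.105), np.float64(-167.4))]
mat [ 0.429 -0.028] [[ 0.384 -0.08 ]
 [ 0.378  0.018]
 [ 0.476  0.024]
 [ 0.48  -0.072]]
bed end [[ 0.572 -0.374]
 [ 0.587 -0.338]] [ 0.57959918 -0.35562289]
T [[ 0.412 -0.295]]
driver [[0.763 0.034]
 [0.782 0.228]]
t 0.1 tcp [0.2599 0.595  0.2302] yaw of tool x 156.41 z [-0.001 -0.002 -1.   ] gap 0.0853 F [-0.2  0.1 -0. ] g 0.0
shift units (cur frame) [-0.8073 -0.2735  0.1611]
```

```bash
python3 -m handwheel '[[[-0.08,-0.027,0,0,1],[-0.08,-0.027,0,0,1],[-0.08,-0.027,0,0,1],[-0.08,-0.027,0,0,1],[-0.08,-0.027,0,0,1],[-0.08,-0.027,0,0,1],[-0.08,-0.027,0,0,1],[-0.08,-0.027,0,0,1]]]'
python3 -m handwheel '[[[-0.08,-0.027,0,0,1],[-0.08,-0.027,0,0,1],[0,0,0,-0.1,1],[0,0,0,-0.1,1],[0,0,0,0,1]]]' 40
python3 - <<'E'
from h import *
snap('wrist','w1'); go([.577,.306,.15],168.5)
d=np.load('w1.npz'); print(d['P'].round(3)); print(px('w1',[.577,.306,.066]))
E
```

```text
t: 0.9
tool_pos: [0.511, 0.3671, 0.2308]
eef_rot: [-0.642, -3.074, 0.001]
force: [-0.5, 0.4, 1.1]
finger_gap: 0.0857
gripper_force: 0.0
t: 1.4
tool_pos: [0.5726, 0.3112, 0.2305]
eef_rot: [-0.319, -3.124, 0.001]
force: [-0.3, -0.2, -0.2]
finger_gap: 0.0852
gripper_force: 0.0
t 1.45 tcp [0.5724 0.3117 0.2307] yaw of tool x 168.29 z [-0.001 -0.    -1.   ] gap 0.0856 F [0.2 0.3 0.6] g 0.0
shift units (cur frame) [-0.0116 -0.0091  0.1614]
turn units -0.0035 q7 0.81
shift units after turn [-0.0115 -0.0092  0.1614]
[[ 0.202  0.929  0.31   0.491]
 [ 0.979 -0.191 -0.065  0.328]
 [-0.002  0.316 -0.949  0.373]
 [ 0.     0.     0.     1.   ]]
[315.1948849  220.33095164]
```

View pics/w1.png

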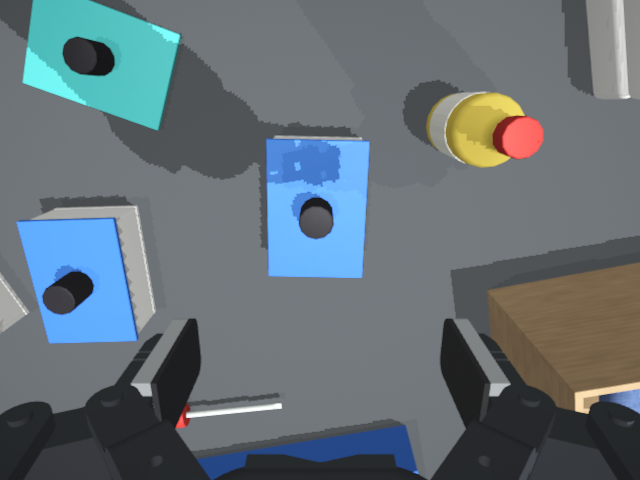

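The wrist view shows the k1 lid knob at (316,217), where the prediction put it. I'll descend, grip and lift.

```bash
python3 -m handwheel '[[[-0.0115,-0.009,0.08,0,1],[0,0,0.08,0,1],[0,0,0.08,0,1],[0,0,0.07,0,1],[0,0,0.037,0,1],[0,0,0,0,0],[0,0,0,0,0],[0,0,0,0,0]]]' 40
python3 -m handwheel '[[[0,0,0,0,0],[0,0,0,0,0],[0,0,0,0,0],[0,0,-0.04,0,0],[0,0,-0.08,0,0],[0,0,-0.08,0,0],[0,0,0,0,0]]]'
python3 - <<'E'
from h import *
snap('scene','s1',(310,100,510,250),4); go([.42,.30,.1],None)
go([.70,.29,.1],None)
E
```

```text
t: 2.25
tool_pos: [0.5785, 0.3072, 0.0597]
eef_rot: [0.317, 3.123, 0.003]
force: [0.3, -0.2, -0.1]
finger_gap: 0.0439
gripper_force: 0.0
t: 2.95
tool_pos: [0.5811, 0.3083, 0.1646]
eef_rot: [0.317, 3.114, 0.012]
force: [0.9, 0.1, -0.4]
finger_gap: 0.0248
gripper_force: 39.5
t 3.0 tcp [0.5793 0.3073 0.1615] yaw of tool x 168.39 z [ 0.007  0.004 -1.   ] gap 0.0241 F [ 0.5 -0.5 -1.4] g 39.509931206703186
shift units (cur frame) [ 0.3098 -0.079   0.1208]
t 3.0 tcp [0.5793 0.3073 0.1615] yaw of tool x 168.39 z [ 0.007  0.004 -1.   ] gap 0.0241 F [ 0.5 -0.5 -1.4] g 39.509931206703186
shift units (cur frame) [-0.2428  0.0141  0.1244]
```

View pics/s1.png

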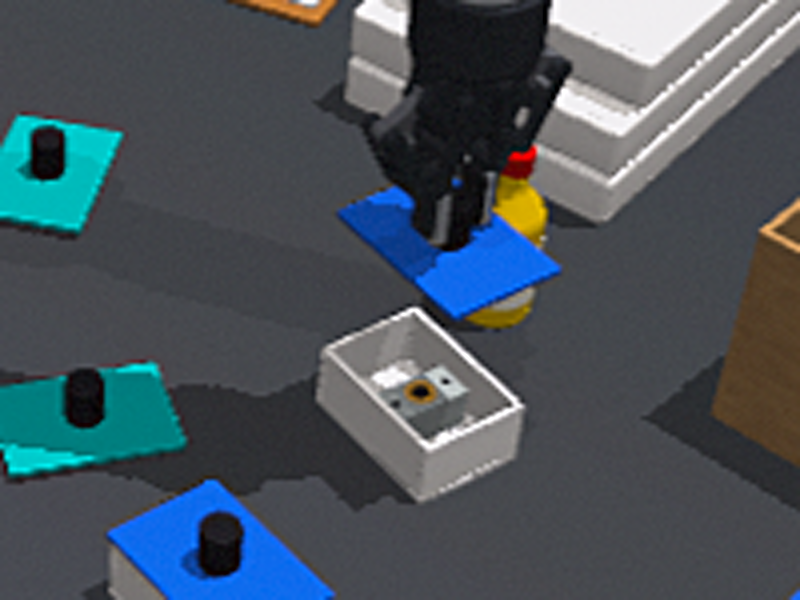

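Tub k1 holds the block: the steel block with its brass bush shows at crop (420,392), i.e. full-image (415,198). I'll lay this lid at about (.43,.32), where the bench is free.

```bash
python3 -m handwheel '[[[0.05,-0.005,0,0,0],[0.07,-0.01,0,0,0],[0.07,-0.01,0,0,0],[0.06,-0.01,0,0,0],[0.047,0,0,0,0],[0,0,0,0,0],[0,0,0.06,0,0],[0,0,0.08,0,0]]]'
python3 -m handwheel '[[[0,0,0.06,0,0],[0,0,0.04,0,0],[0,0,0.02,0,0],[0,0,0.01,0,0],[0,0,0.01,0,0],[0,0,0,0,0]]]'
python3 - <<'E'
from h import *
st()
E
```

```text
t: 3.8
tool_pos: [0.4304, 0.3197, 0.0882]
eef_rot: [0.318, 3.121, 0.005]
force: [0.9, -0.5, -1.1]
finger_gap: 0.0244
gripper_force: 39.5
t: 4.4
tool_pos: [0.4293, 0.3194, 0.0189]
eef_rot: [0.318, 3.124, 0.002]
force: [-0.7, 0.5, -1.1]
finger_gap: 0.0246
gripper_force: 39.6
t 4.4 tcp [0.4293 0.3194 0.0189] yaw of tool x 168.39 z [ 0.002  0.001 -1.   ] gap 0.0246 F [-0.7  0.5 -1.1] g 39.632583260536194
```

```bash
python3 -m handwheel '[[[0,0,0.004,0,0],[0,0,0,0,0],[0,0,0,0,1],[0,0,0,0,1],[0,0,0,0,1],[0,0,0,0,1],[0,0,-0.06,0,1],[0,0,-0.09,0,1]]]'
python3 -m handwheel '[[[-0.02,0,-0.09,0,1],[-0.07,0.005,-0.09,0,1],[-0.07,0.01,-0.06,0,1],[-0.07,0.01,0,0,1],[-0.067,0.01,0,0,1],[0,0,0,-0.14,1],[0,0,0,-0.14,1],[0,0,0,-0.14,1]]]'
python3 -m handwheel '[[[0,0,0,-0.14,1],[0,0,0,-0.14,0.65],[0,0,0,-0.14,0.65],[0,0,0,-0.14,0.65],[0,0,0,-0.14,0.65],[0,0,0,-0.14,0.65],[0,0,0,-0.14,0.65],[0,0,0,-0.1,0.65]]]'
python3 -m handwheel '[[[0,0,0,0,0.65],[0,0,0,0,0.65]]]'
python3 - <<'E'
from h import *
snap('wrist','w2'); go([.577,.306,.012],78.5); print(px('w2',[.577,.306,.034]))
E
```

```text
t: 5.2
tool_pos: [0.4267, 0.3177, 0.0891]
eef_rot: [-0.316, -3.12, 0.008]
force: [1.1, 0.9, -0.6]
finger_gap: 0.0855
gripper_force: 0.0
t: 6.0
tool_pos: [0.573, 0.3065, 0.2044]
eef_rot: [0.381, -3.117, 0.001]
force: [-0.3, 0.1, 0.2]
finger_gap: 0.0857
gripper_force: 0.0
t: 6.8
tool_pos: [0.573, 0.3064, 0.2046]
eef_rot: [1.991, -2.429, -0.0]
force: [-0.6, 0.4, -0.5]
finger_gap: 0.0554
gripper_force: 0.0
t: 7.0
tool_pos: [0.573, 0.3066, 0.2048]
eef_rot: [1.982, -2.436, -0.0]
force: [-0.3, 0.1, -0.4]
finger_gap: 0.0556
gripper_force: 0.0
t 7.05 tcp [0.573  0.3067 0.2049] yaw of tool x -101.71 z [-0.001 -0.    -1.   ] gap 0.0555 F [-0.8  0.8 -0. ] g 0.0
shift units (cur frame) [-0.0005 -0.0083  0.3859]
turn units -0.0035 q7 2.14
shift units after turn [-0.0005 -0.0083  0.3859]
[312.00658792 209.39967328]
```

View pics/w2.png

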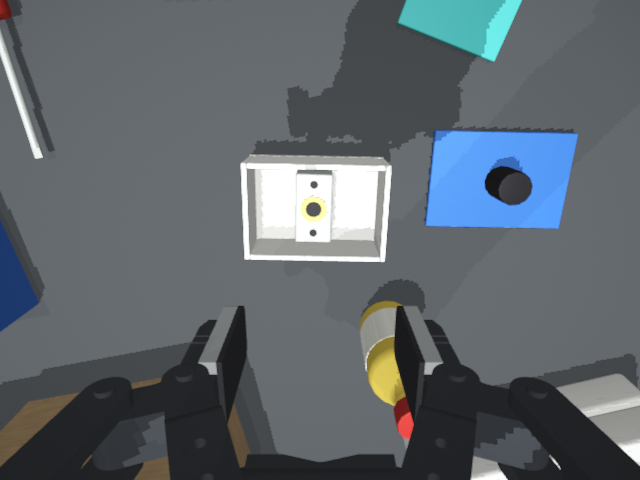

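The wrist view shows the block at (314,209) with its two small holes at (314,184) and (313,233), aligned with the tub. The lid lies flat at (508,187), knob up.

```bash
python3 -m handwheel '[[[0,-0.0065,0.08,0,0.6],[0,0,0.08,0,0.6],[0,0,0.08,0,0.6],[0,0,0.06,0,0.6],[0,0,0.05,0,0.6],[0,0,0.03,0,0.6],[0,0,0.01,0,0.6],[0,0,0,0,0.6]]]' 60
python3 -m handwheel '[[[0,0,0,0,0],[0,0,0,0,0],[0,0,0,0,0],[0,0,0,0,0],[0,0,0,0,0]]]'
python3 - <<'E'
from h import *
st()
E
python3 -m handwheel '[[[0,0,-0.01,0,0],[0,0,-0.03,0,0],[0,0,-0.06,0,0],[0,0,-0.08,0,0],[0,0,-0.08,0,0],[0,0,-0.04,0,0],[0,0,0,0,0],[0,0,0,0,0]]]'
python3 - <<'E'
from h import *
go([.54,-.18,.16],70-180)
E
```

```text
t: 7.85
tool_pos: [0.5763, 0.3064, 0.0102]
eef_rot: [1.985, -2.435, 0.0]
force: [-0.2, 0.0, -0.8]
finger_gap: 0.0514
gripper_force: 0.0
t: 8.35
tool_pos: [0.5777, 0.307, 0.0123]
eef_rot: [-1.983, 2.432, -0.001]
force: [0.6, 0.0, 6.0]
finger_gap: 0.0268
gripper_force: 61.8
t 8.35 tcp [0.5777 0.307  0.0123] yaw of tool x -101.61 z [ 0.003  0.002 -1.   ] gap 0.0268 F [0.6 0.  6. ] g 61.82100176811218
t: 9.15
tool_pos: [0.5756, 0.3055, 0.1598]
eef_rot: [1.985, -2.433, 0.0]
force: [0.3, -1.1, -2.9]
finger_gap: 0.0267
gripper_force: 61.0
t 9.15 tcp [0.5756 0.3055 0.1598] yaw of tool x -101.59 z [-0.001 -0.001 -1.   ] gap 0.0267 F [ 0.3 -1.1 -2.9] g 60.9923529624939
shift units (cur frame) [ 9.655e-01 -1.253e-01  8.000e-04]
turn units 0.1402 q7 2.12
shift units after turn [ 9.368e-01 -2.652e-01  8.000e-04]
```

The block is held (about 3 N). I'll carry it to a free patch of bench at (.54,-.18), turning it a little on the way to keep q7 in range.

```bash
python3 -m handwheel '[[[0,0,0,0.1,0],[0,0,0,0.1,0],[0,0,0,0.1,0],[0.04,-0.019,0,0,0],[0.08,-0.038,0,0,0],[0.08,-0.038,0,0,0],[0.08,-0.038,0,0,0],[0.08,-0.038,0,0,0]]]'
python3 -m handwheel '[[[0.08,-0.038,0,0,0],[0.08,-0.038,0,0,0],[0.08,-0.038,0,0,0],[0.08,-0.038,0,0,0],[0.08,-0.038,0,0,0],[0.08,-0.038,0,0,0],[0.04,-0.019,0,0,0],[0,0,0,0,0]]]'
python3 - <<'E'
from h import *
s,_=st();print(s['joint_positions'])
snap('wrist','w3')
E
```

```text
t: 9.95
tool_pos: [0.5597, 0.105, 0.1577]
eef_rot: [1.578, -2.71, -0.002]
force: [1.1, -1.1, -2.2]
finger_gap: 0.0271
gripper_force: 60.9
t: 10.75
tool_pos: [0.5376, -0.1858, 0.1574]
eef_rot: [1.565, -2.717, -0.002]
force: [-1.6, 0.1, -2.7]
finger_gap: 0.0268
gripper_force: 60.9
t 10.75 tcp [ 0.5376 -0.1858  0.1574] yaw of tool x -120.12 z [-0.006 -0.002 -1.   ] gap 0.0268 F [-1.6  0.1 -2.7] g 60.86348533630371
[ 0.54866929  0.60294377 -0.40505614  1.74196028  0.30294251  0.86446634
  2.62353549]
```

View pics/w3.png

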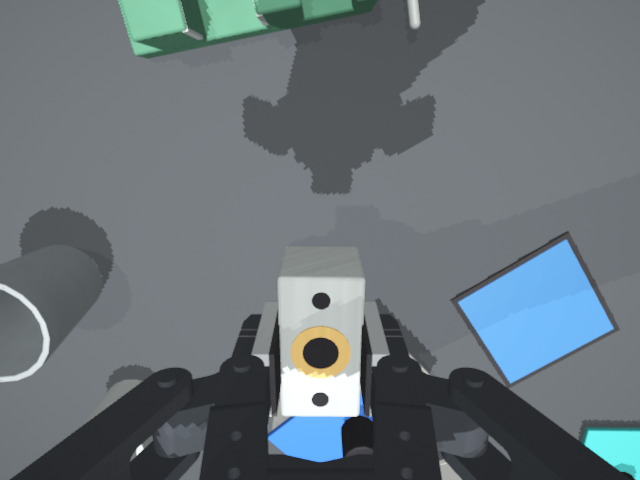

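The wrist view shows the block in the grip, brass side up at (321,352), with clear bench below. I'll set it down.

```bash
python3 -m handwheel '[[[0,0,0.06,0,0],[0,0,0.08,0,0],[0,0,0.08,0,0],[0,0,0.04,0,0],[0,0,0.02,0,0],[0,0,0.01,0,0],[0,0,0.003,0,0],[0,0,0,0,0]]]'
python3 -m handwheel '[[[0,0,0.003,0,0],[0,0,0,0,0]]]'
python3 - <<'E'
from h import *
st()
E
```

```text
t: 11.6
tool_pos: [0.5416, -0.1793, 0.0146]
eef_rot: [-1.58, 2.714, -0.002]
force: [-0.5, 0.2, -2.1]
finger_gap: 0.0272
gripper_force: 60.8
t: 11.8
tool_pos: [0.5412, -0.1799, 0.013]
eef_rot: [-1.58, 2.715, -0.002]
force: [0.4, 0.4, -1.9]
finger_gap: 0.027
gripper_force: 60.8
t 11.8 tcp [ 0.5412 -0.1799  0.013 ] yaw of tool x -119.61 z [ 0.001 -0.001 -1.   ] gap 0.027 F [ 0.4  0.4 -1.9] g 60.77234387397766
```

```bash
for i in 1 2; do :; done; python3 -m handwheel '[[[0,0,0.004,0,0],[0,0,0.002,0,0],[0,0,0,0,0]]]'
python3 -m handwheel '[[[0,0,0.002,0,0],[0,0,0,0,0]]]'
python3 -m handwheel '[[[0,0,0.002,0,0],[0,0,0,0,0]]]'
```

```text
t: 12.1
tool_pos: [0.5406, -0.1797, 0.0091]
eef_rot: [1.58, -2.715, -0.0]
force: [0.6, -0.0, -1.9]
finger_gap: 0.0268
gripper_force: 60.8
t: 12.3
tool_pos: [0.5408, -0.1797, 0.0083]
eef_rot: [-1.58, 2.715, -0.0]
force: [-0.3, -0.3, -1.9]
finger_gap: 0.0269
gripper_force: 60.9
t: 12.5
tool_pos: [0.5408, -0.1797, 0.0082]
eef_rot: [1.58, -2.715, 0.001]
force: [-2.3, 1.1, 5.2]
finger_gap: 0.0272
gripper_force: 61.7
```

```bash
python3 -m handwheel '[[[0,0,0,0,1],[0,0,0,0,1],[0,0,0,0,1],[0,0,0,0,1],[0,0,-0.04,0,1],[0,0,-0.08,0,1],[0,0,-0.08,0,1],[0,0,-0.08,0.14,1]]]'
python3 -m handwheel '[[[0,0,0,0.14,1],[0,0,0,0.14,1],[0,0,0,0.14,1],[0,0,0,0.14,1],[0,0,0,0.14,1],[0,0,0,0.14,1],[0,0,0,0.14,1],[0,0,0,0.14,1]]]'
python3 -m handwheel '[[[0,0,0,0.14,1],[0,0,0,0.1,1],[0,0,0,0,1],[0,0,0,0,1]]]'
python3 - <<'E'
from h import *
snap('wrist','w4'); go([.5408,-.1797,.016],150.4)
E
```

```text
t: 13.3
tool_pos: [0.5403, -0.1797, 0.1483]
eef_rot: [1.372, -2.826, -0.002]
force: [-0.0, -0.6, 0.6]
finger_gap: 0.0856
gripper_force: 0.0
t: 14.1
tool_pos: [0.5406, -0.1794, 0.1471]
eef_rot: [-0.424, -3.113, -0.0]
force: [-0.3, 0.1, 0.0]
finger_gap: 0.085
gripper_force: 0.0
t: 14.5
tool_pos: [0.5407, -0.1794, 0.1471]
eef_rot: [-0.798, -3.038, 0.0]
force: [0.1, 0.5, 0.5]
finger_gap: 0.0854
gripper_force: 0.0
t 14.55 tcp [ 0.5407 -0.1795  0.1472] yaw of tool x 150.53 z [-0.  0. -1.] gap 0.0854 F [ 0.6 -0.  -0.2] g 0.0
shift units (cur frame) [-0.0004 -0.0003  0.2623]
turn units 0.0022 q7 1.37
shift units after turn [-0.0004 -0.0003  0.2623]
```

View pics/w4.png

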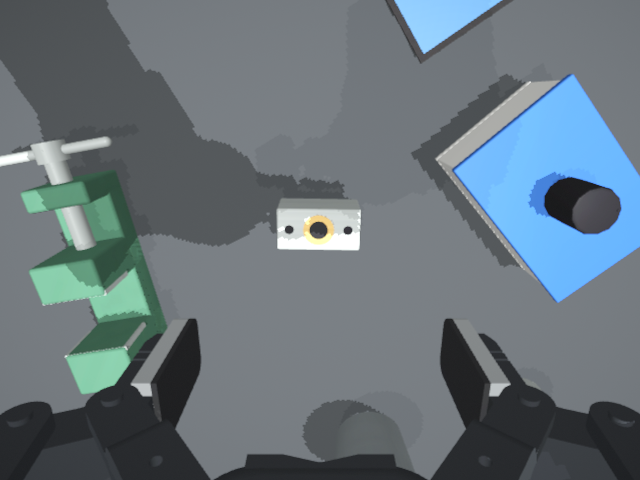

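The wrist view shows the block flat, brass up: bore at (319,230), small holes at (289,229.5) and (348,230.5), aligned with the tool.

Run:
```python
from h import *
a,c,b=[pt('w4',u,v,.03) for u,v in((289,229.5),(319,230),(348,230.5))]
print(c.round(4),np.linalg.norm(b-a),np.degrees(np.arctan2(*(b-a)[1::-1])))
go([c[0],c[1],.016],None)
```

```text
[ 0.5386 -0.1801  0.03  ] 0.03807710168639205 59.55640779934101
t 14.55 tcp [ 0.5407 -0.1795  0.1472] yaw of tool x 150.53 z [-0.  0. -1.] gap 0.0854 F [ 0.6 -0.  -0.2] g 0.0
shift units (cur frame) [ 0.0031 -0.0032  0.2623]
```

```bash
python3 -m handwheel '[[[0,-0.003,0.06,0.015,1],[0,0,0.08,0,1],[0,0,0.08,0,1],[0,0,0.04,0,1],[0,0,0.016,0,1],[0,0,0.006,0,1],[0,0,0,0,1],[0,0,0,0,0]]]' 70
python3 -m handwheel '[[[0,0,0,0,0],[0,0,0,0,0],[0,0,0,0,0],[0,0,0,0,0]]]'
python3 - <<'E'
from h import *
st()
E
python3 -m handwheel '[[[0,0,-0.01,0,0],[0,0,-0.03,0,0],[0,0,-0.07,0,0],[0,0,-0.09,0,0],[0,0,-0.09,0,0],[0,0,-0.09,0,0],[0,0,-0.06,0,0],[0,0,0,0,0]]]'
python3 - <<'E'
from h import *
go([.5185+.0,-.3336,.225],160)
E
```

```text
t: 15.35
tool_pos: [0.541, -0.1813, 0.0076]
eef_rot: [0.825, 3.028, -0.0]
force: [0.3, -0.3, 0.1]
finger_gap: 0.0738
gripper_force: 0.0
t: 15.75
tool_pos: [0.5411, -0.1812, 0.0078]
eef_rot: [0.825, 3.028, -0.0]
force: [-0.6, 1.4, 5.8]
finger_gap: 0.0523
gripper_force: 75.8
t 15.75 tcp [ 0.5411 -0.1812  0.0078] yaw of tool x 149.52 z [ 0.003 -0.001 -1.   ] gap 0.0523 F [-0.6  1.4  5.8] g 75.81749439239502
t: 16.55
tool_pos: [0.5425, -0.1819, 0.2322]
eef_rot: [0.823, 3.02, -0.001]
force: [0.1, -1.1, -2.2]
finger_gap: 0.0525
gripper_force: 74.9
t 16.55 tcp [ 0.5425 -0.1819  0.2322] yaw of tool x 149.49 z [ 0.011 -0.003 -1.   ] gap 0.0525 F [ 0.1 -1.1 -2.2] g 74.91671919822693
shift units (cur frame) [-0.1124 -0.2858  0.0149]
turn units -0.1751 q7 1.35
shift units after turn [-0.0584 -0.3015  0.0149]
```

```bash
python3 -m handwheel '[[[0,0,0,-0.09,0],[0,0,0,-0.085,0],[-0.02,-0.06,0,0,0],[-0.04,-0.08,0,0,0],[-0.04,-0.08,0,0,0],[-0.03,-0.08,0,0,0],[0,0,0,0,0],[0,0,0,0,0]]]'
python3 - <<'E'
from h import *
snap('wrist','w5',(180,0,480,220),2.6); st(); print(px('w5',[.5185,-.3336,.02]))
E
```

```text
t: 17.35
tool_pos: [0.5478, -0.3451, 0.2241]
eef_rot: [-0.55, -3.089, -0.002]
force: [-0.4, 1.6, -2.3]
finger_gap: 0.0522
gripper_force: 74.7
t 17.4 tcp [ 0.5489 -0.3429  0.2245] yaw of tool x 160.0 z [-0.003  0.003 -1.   ] gap 0.0525 F [ 0.5  0.9 -1.1] g 74.75154161453247
[321.67150206 164.20900354]
```

View pics/w5.png

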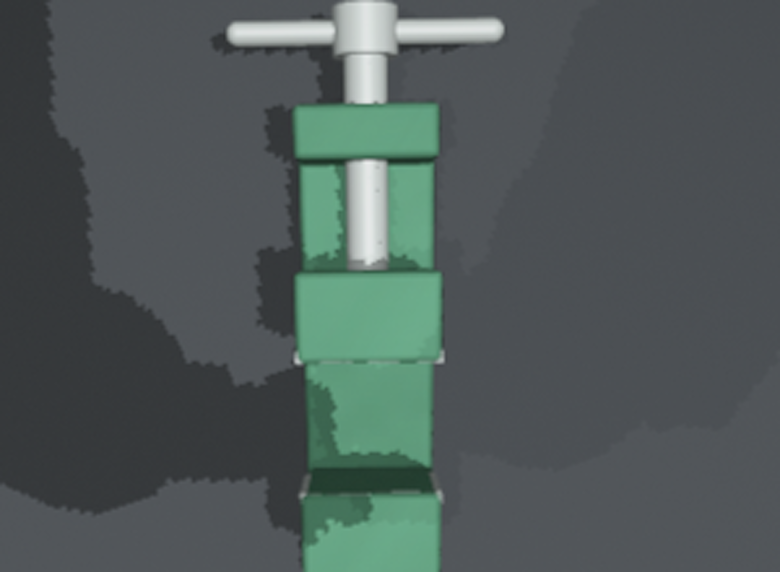

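The crop shows the vice from above. The moving jaw's top inner edge is at crop row 359 (cols 297–442), the fixed jaw's top edge at row 494 (cols 303–440), and the bed meets the fixed jaw at row 468 (cols 308–432).

Run:
```python
from h import *
f=lambda u,v,z: pt('w5',180+u/2.6,v/2.6,z)[:2]
m1,m2=f(297,359,.062),f(442,359,.062); j1,j2=f(303,494,.062),f(440,494,.062); b1,b2=f(308,468,.02),f(432,468,.02)
for n,a,b in(('mov',m1,m2),('fix',j1,j2),('bed',b1,b2)): print(n,(a+b)/2,np.linalg.norm(b-a),np.degrees(np.arctan2(*(b-a)[::-1])))
M=(m1+m2)/2;J=(j1+j2)/2;B=(b1+b2)/2
print('gap',np.linalg.norm(J-M),np.degrees(np.arctan2(*(J-M)[::-1])))
x=f(366,130,.045); T=f(365,30,.04); e=(J-T)/np.linalg.norm(J-T); print('axis',np.degrees(np.arctan2(e[1],e[0])), 'T to J',np.linalg.norm(J-T))
print('centre',(M+J)/2,'from bed',B-.018*e)
go([*((M+J)/2),.12],None)
```

```text
mov [ 0.49542483 -0.32494738] 0.039388740489655495 69.80843611840199
fix [ 0.53059574 -0.33722203] 0.038674966672325305 69.8120950794719
bed [ 0.53092437 -0.3375922 ] 0.039528478760474904 69.81136824465048
gap 0.03725130178821662 -19.238982343414516
axis -19.314807556104245 T to J 0.1210702719405278
centre [ 0.51301028 -0.33108471] from bed [ 0.51393749 -0.33163855]
t 17.4 tcp [ 0.5489 -0.3429  0.2245] yaw of tool x 160.0 z [-0.003  0.003 -1.   ] gap 0.0525 F [ 0.5  0.9 -1.1] g 74.75154161453247
shift units (cur frame) [ 0.0748 -0.0027  0.2093]
```

Run:
```python
from h import *
im=cv2.imread('pics/w5_full.png'); hsv=cv2.cvtColor(im,cv2.COLOR_BGR2HSV)
m=cv2.inRange(hsv,(12,80,80),(32,255,255)); n,l,s,c=cv2.connectedComponentsWithStats(m)
i=1+s[1:,4].argmax(); print(s[i],c[i])
(u,v),ax,a=cv2.fitEllipse(cv2.convexHull(np.argwhere(l==i)[:,::-1].astype(np.int32))); print(u,v,ax)
p=pt('w5',u,v,.2245-.0078+.03); sx,M=st()
print('block in tool mm',(M.T@(p-sx['tool_pos'])*1000).round(2))
```

```text
[ 291  328   60   52 1608] [320.15360697 352.86131841]
320.1034851074219 353.22119140625 (52.05727005004883, 59.74308395385742)
t 17.4 tcp [ 0.5489 -0.3429  0.2245] yaw of tool x 160.0 z [-0.003  0.003 -1.   ] gap 0.0525 F [ 0.5  0.9 -1.1] g 74.75154161453247
block in tool mm [  3.47  -2.88 -22.2 ]
```

```bash
python3 -m handwheel '[[[0.035,0,0.02,-0.005,0],[0.034,0,0.06,0,0],[0,0,0.06,0,0],[0,0,0.03,0,0],[0,0,0,0,0],[0,0,0,0,0],[0,0,0,0,0],[0,0,0,0,0]]]'
python3 - <<'E'
from h import *
snap('wrist','w6'); s,M=st()
im=cv2.imread('pics/w6_full.png'); hsv=cv2.cvtColor(im,cv2.COLOR_BGR2HSV)
m=cv2.inRange(hsv,(12,80,80),(32,255,255)); n,l,S,c=cv2.connectedComponentsWithStats(m)
i=1+S[1:,4].argmax(); (u,v),ax,a=cv2.fitEllipse(cv2.convexHull(np.argwhere(l==i)[:,::-1].astype(np.int32)))
p=pt('w6',u,v,s['tool_pos'][2]-.0078+.03); print(u,v,'block',p,(M.T@(p-s['tool_pos'])*1000).round(2))
g=cv2.inRange(hsv,(55,60,40),(90,255,255))
for r in range(60,300,12):
    w=np.where(g[r,200:440]>0)[0]
    if len(w): print(r,200+w.min(),200+w.max(),len(w))
E
```

```text
t: 18.2
tool_pos: [0.5183, -0.3325, 0.1426]
eef_rot: [0.536, 3.093, -0.001]
force: [0.4, -0.6, -2.8]
finger_gap: 0.0523
gripper_force: 74.7
t 18.25 tcp [ 0.518  -0.3326  0.1424] yaw of tool x 160.33 z [ 0.002 -0.001 -1.   ] gap 0.0525 F [ 0.6 -0.3 -2. ] g 74.68265891075134
320.0856018066406 353.13348388671875 block [ 0.51534535 -0.33199031  0.16462888] [  2.68  -0.35 -22.21]
84 284 355 72
96 283 355 73
108 284 354 71
120 287 352 45
132 287 351 44
144 288 351 44
156 288 351 44
168 284 355 72
180 283 356 74
192 283 356 74
204 284 355 72
216 290 350 61
228 290 350 61
240 290 349 60
252 291 349 59
264 291 349 59
276 287 353 67
```

Run:
```python
from h import *
im=cv2.imread('pics/w6_full.png'); hsv=cv2.cvtColor(im,cv2.COLOR_BGR2HSV); g=cv2.inRange(hsv,(55,60,40),(90,255,255))
for r in list(range(204,217,2))+list(range(258,292,2)):
    w=np.where(g[r,200:440]>0)[0]; print(r,200+w.min(),200+w.max(),len(w),im[r,320],end='; ')
p=np.array([.51535,-.33199]); s,M=st()
for rm in (206,208,210):
  for rj in (274,278,282):
    a,b=pt('w6',320,rm,.062)[:2],pt('w6',320,rj,.062)[:2]; print(rm,rj,'gap',np.linalg.norm(b-a).round(4),'move mm',(M[:2,:2].T@((a+b)/2-p)*1000).round(2))
```

```text
204 284 355 72 [115 143  90]; 206 284 355 72 [116 143  90]; 208 285 354 70 [116 143  89]; 210 286 353 68 [110 132  90]; 212 290 350 61 [116 143  90]; 214 290 350 61 [115 143  90]; 216 290 350 61 [115 143  89]; 258 292 348 57 [75 94 58]; 260 291 348 58 [74 93 57]; 262 291 349 59 [74 93 58]; 264 291 349 59 [74 93 57]; 266 290 350 61 [76 94 58]; 268 290 350 61 [76 94 59]; 270 290 350 61 [77 96 60]; 272 310 329 20 [107 129  87]; 274 287 352 66 [158 191 125]; 276 287 353 67 [179 213 144]; 278 286 354 69 [176 209 144]; Traceback (most recent call last):
  File "<stdin>", line 4, in <module>
    return umr_minimum(a, axis, None, out, keepdims, initial, where)
ValueError: zero-size array to reduction operation minimum which has no identity
```

Run:
```python
from h import *
p=np.array([.51535,-.33199]); s,M=st()
for rm,rj in((210.5,272.5),(211,273)):
    a,b=pt('w6',320,rm,.062)[:2],pt('w6',320,rj,.062)[:2]; print(rm,rj,'gap',np.linalg.norm(b-a).round(4),(a+b)/2,'move mm',(M[:2,:2].T@((a+b)/2-p)*1000).round(2))
```

```text
t 18.25 tcp [ 0.518  -0.3326  0.1424] yaw of tool x 160.33 z [ 0.002 -0.001 -1.   ] gap 0.0525 F [ 0.6 -0.3 -2. ] g 74.68265891075134
210.5 272.5 gap 0.0368 [ 0.51257897 -0.33120271] move mm [ 2.87 -0.19]
211 273 gap 0.0368 [ 0.51285866 -0.33130267] move mm [ 2.58 -0.19]
```

```bash
python3 -m handwheel '[[[0.0055,0,0,0,0],[0,0,0.04,0,0],[0,0,0.06,0,0],[0,0,0.05,0,0],[0,0,0.04,0,0],[0,0,0.02,0,0],[0,0,0.006,0,0],[0,0,0,0,0]]]'
python3 -m handwheel '[[[0,0,0.004,0,0],[0,0,0,0,0]]]'
python3 - <<'E'
from h import *
st()
E
```

```text
t: 19.05
tool_pos: [0.5151, -0.3318, 0.0336]
eef_rot: [0.537, 3.095, -0.001]
force: [0.7, -0.8, -1.3]
finger_gap: 0.0525
gripper_force: 74.8
t: 19.25
tool_pos: [0.5153, -0.3318, 0.0322]
eef_rot: [0.537, 3.094, -0.001]
force: [-0.3, -0.2, -2.8]
finger_gap: 0.0524
gripper_force: 74.8
t 19.25 tcp [ 0.5153 -0.3318  0.0322] yaw of tool x 160.31 z [ 0.001 -0.001 -1.   ] gap 0.0524 F [-0.3 -0.2 -2.8] g 74.8037838935852
```

```bash
python3 -m handwheel '[[[0,0,0.003,0,0],[0,0,0.002,0,0],[0,0,0,0,0]]]'
python3 -m handwheel '[[[0,0,0.002,0,0],[0,0,0,0,0]]]'
```

```text
t: 19.55
tool_pos: [0.5147, -0.3314, 0.0288]
eef_rot: [-0.537, -3.095, 0.0]
force: [-0.4, -0.3, -2.1]
finger_gap: 0.0525
gripper_force: 74.8
t: 19.75
tool_pos: [0.5149, -0.3316, 0.0279]
eef_rot: [0.537, 3.095, -0.0]
force: [0.1, -0.1, -1.3]
finger_gap: 0.0528
gripper_force: 75.0
```

```bash
python3 -m handwheel '[[[0,0,0.0015,0,0],[0,0,0,0,0]]]'
python3 -m handwheel '[[[0,0,0.001,0,0],[0,0,0,0,0]]]'
```

```text
t: 19.95
tool_pos: [0.5149, -0.3315, 0.0279]
eef_rot: [0.537, 3.095, -0.0]
force: [-2.0, 1.2, 5.2]
finger_gap: 0.0525
gripper_force: 75.6
t: 20.15
tool_pos: [0.5149, -0.3316, 0.0279]
eef_rot: [0.537, 3.095, -0.0]
force: [-2.7, 0.6, 7.9]
finger_gap: 0.0524
gripper_force: 76.1
```

The block is seated at TCP .0279, against an expected .0278. I'll release, rise and check.

```bash
python3 -m handwheel '[[[0,0,-0.001,0,0.75],[0,0,0,0,0.8],[0,0,0,0,1],[0,0,0,0,1],[0,0,0,0,1],[0,0,-0.02,0,1],[0,0,-0.06,0,1],[0,0,-0.08,0,1]]]'
python3 -m handwheel '[[[0,0,-0.08,0,1],[0,0,-0.08,0,1],[-0.02,0,-0.06,0,1],[0,0,0,0,1],[0,0,0,0,1]]]'
python3 - <<'E'
from h import *
snap('wrist','w7',(200,60,440,300),2.4); st()
a=cv2.imread('pics/w7.png'); c=env.camera('scene')['img'][160:400,150:470]
c=cv2.resize(c,None,fx=.69,fy=.69) if 0 else c[:, :220]
cv2.imwrite('pics/f.png',np.hstack([cv2.resize(a,(480,480)),cv2.resize(c,(320,349))[:480] if 0 else cv2.resize(c,(320,480))]))
E
```

```text
t: 20.95
tool_pos: [0.5135, -0.3307, 0.1066]
eef_rot: [-0.536, -3.091, -0.002]
force: [0.7, -0.8, 0.5]
finger_gap: 0.0855
gripper_force: 0.0
t: 21.45
tool_pos: [0.5243, -0.3348, 0.218]
eef_rot: [0.537, 3.094, -0.001]
force: [-0.6, 0.5, -0.1]
finger_gap: 0.0857
gripper_force: 0.0
t 21.5 tcp [ 0.5234 -0.3344  0.2166] yaw of tool x 160.31 z [-0.001  0.001 -1.   ] gap 0.0855 F [-0.3  0.5  0.1] g 0.0
```

View pics/f.png

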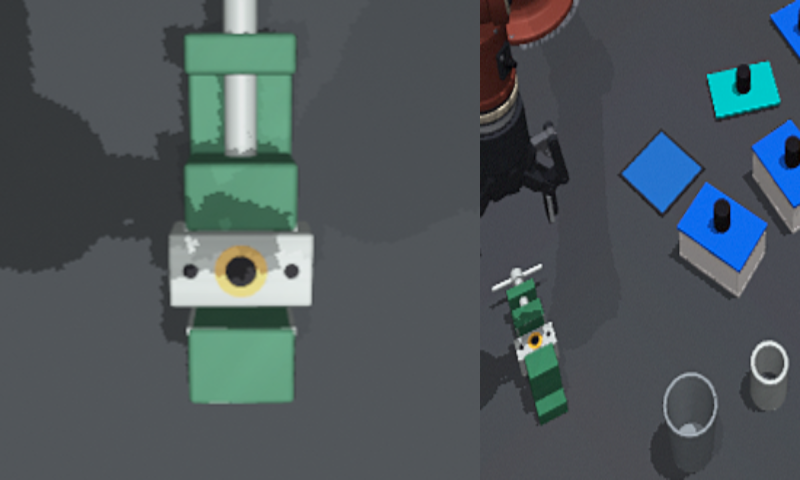

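The picture shows the block between the jaws, brass up at (241,270). Its ends, at columns 170 and 312, stick out evenly past the jaws at 186 and 296, and the other things in view stand where they were.

```bash
python3 -c "
from plant import env; print(env.finish_job())"
```

```text
the job is handed in; nothing more can be done
None
```

The job is handed in at about 21.5 s: the guide block was in the first tub I opened, and it now sits brass side up on the vice bed, square to the jaws with both ends out evenly; its lid lies flat on the bench, knob up, and I moved nothing else.

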